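# Swing the U-bent tube home into its stand

### The arm

A 6-joint arm with a two-finger parallel gripper is mounted at the origin on a cart in front of the work surface, level with it; the furniture and walls round the work are solid. World frame = base frame: x ahead of the robot, y to its left, z up, the work surface at z = 0. Lengths are in m, angles in degrees, forces in N, time in s.
With the tool pointing down it reaches from about 0.35 to 0.975 m from the base axis. Payload 7.1 kg.
Tool frame: the origin (TCP) lies between the finger pads; the fingertips stand 19 mm ahead of it and the grasp point (between the pads) is the TCP; z points along the fingers, y is the line along which they close (so a half turn about z gives the same grasp; the last joint's range is limited). The gripper opens to 88 mm and grips with 3 to 60 N. Pads are 20 mm wide; open, the fingers measure 115 mm over their backs; the gripper's body (75 mm by 178 mm) begins 61 mm behind the grasp point.
Start: joints at [-73.109, 24.242, 93.386, -0, 62.372, -1.089], TCP at [0.193, -0.594, 0.242] pointing down, gripper open.
Joint ranges: [-172.04, 172.04], [-51.8, 120.97], [4.93, 147.93], [-75.15, 255.16], [6.16, 154.13], [-145.62, 145.62]. Speed limits (degrees/s): [136.94, 136.94, 172.46, 180, 180, 180].

### API

Orientations are given as [roll, pitch, yaw] about the fixed x, y, z axes, in that order (R = Rz(yaw) Ry(pitch) Rx(roll)).
In Python, from station import ctrl gives the robot as it stands. Calls block until the motion is done:
- ctrl.move_pose(position, orientation): joint-space move of the TCP to a pose.
- ctrl.servo_line(position, feed=0.15, ori=None): straight line of the TCP; ori=None keeps the orientation; feed is the mean speed in m/s.
- ctrl.move_joints(angles): joint-space move.
- ctrl.gripper_to(opening, grip_force=None): opening from 0.0 (shut) to 1.0 (fully open); grip_force is the grip in N (None keeps the last); returns when the fingers have stopped.
- ctrl.pause(seconds).
- ctrl.inverse_kinematics(position, orientation): joint angles nearest the present ones, or None.
- ctrl.get_obs(): the state.
- ctrl.capture(name): name is "scene" or "side" or "wrist"; returns the picture (400x640x3 uint8, red, green, blue); there is no depth.
- ctrl.camera_model(name): a dict with "camera_matrix" (3x3 intrinsics, pixels), "R" (3x3) and "t" (3): a world point X has camera coordinates R X + t. Camera axes: x right, y down, z forward; pixel columns grow to the right and rows downward; lengths in m; the calibration is good to about 2 mm. A picture is of the moment at which its call begins: read the wrist's pose just before it. camera_model takes no time and is no camera call; for the wrist camera it gives the pose at the moment of the call.
A pose or a line that the arm cannot do raises ctrl.MotionError and nothing moves.
- ctrl.close_job(): hands the job in; it is judged then, once.
The state is a dict: "t": time; "qpos": joint angles; "qvel": joint speeds; "joint_efforts": joint torques, N m; "tool_pos": TCP position; "ee_rot": TCP orientation; "force": force on the tool from outside, world axes, zero at the start; "wrist_torque": the same for the moment, N m; "finger_gap": opening from 0.0 (shut) to 1.0 (fully open); "gripper_force": force on a finger pad.
Only numpy, scipy, OpenCV 4.12 (cv2) and the standard library are available. Lean on these libraries where they do the work, as an engineer would, in place of code of your own. Each camera call takes 0.05 s, during which the arm holds its last target. There are 200 camera calls.

### The job

The U-bent metal tube has been swung out of its working position: one end still lies in the stand's fork, the other lies on top of the curved rail. Swing that end along the rail until it drops into the rail's notch, so that the tube rests with one end in the fork and the other fully down in the notch, its U hanging below, still and let go. Leave the brown bottle where it stands.

Things in the scene. Friction and masses are not known exactly. Their poses are not given: they have to be found in the camera images.
- stand: Fixed stand of dark 8 mm steel rod on a flat grey T-shaped foot 12 mm thick. Origin on the worktop under the fork's middle; x points from fork to notch, z up. A level curved rail, top at 119 mm, runs round the fork at 160 mm radius, from about 42 deg on the -y side of x to 15 deg on the +y side, with upturned stops 22 mm high. Posts under fork, notch and rail ends; inside the rail only the foot.
- fork_seat (a point): Seat in the fork, 125 mm above the worktop, on the tube's axis when it rests there; axes as the stand's. The fork is a U of 8 mm rod across x: level crossbar with its top at 119 mm, and two prongs, centre lines 30 mm apart, rising 32 mm above the crossbar's centre line.
- notch_seat (a point): Seat in the rail's one notch, on the stand's x axis 160 mm from the fork and 101 mm above the worktop: where the tube's axis lies when fully down; axes as the stand's. The notch is a dip of the rail 24 mm deep with upright sides, 18 mm clear between them, flared at the mouth to about 32 mm.
- tube: Loose bent steel tube, 12 mm thick, 216 mm long, 0.16 kg. Origin in the fork on the axis of its two straight, in-line ends; x along them to the swung end, z up. Straight at x -31 to 34 and 98 to 191 mm, 17 mm collars at the tips; between, a U hangs 80 mm down (legs at x 42 and 90 mm). Starts level, turned 15 to 34 deg from the notch to the stand's -y side: swing it towards +y.
- tube_fork_end (a point): Point on the tube's axis that starts in the fork (tube x = 0). The tube turns freely in the fork.
- tube_swing_end (a point): Point on the tube's axis over the rail (tube x = 160 mm). It slides along the rail; pushed slowly over the notch's mouth it falls in by itself and is then 24 mm lower, the tube sloping down about 9 deg towards it.
- tube_push (a point): Point on the tube's axis at x = 125 mm, the middle of the free straight piece (98 to 155 mm) between U and rail: the place to push sideways with closed fingers, or to grip. It sinks 19 mm as the end drops, so a pusher should reach well below the axis (30 mm is free).
- bottle: Brown glass bottle with a black cap, 62 mm thick, 130 mm high, standing loose to the left of the stand; origin at the centre of its underside, z up. To be left alone.

How it is judged (in metres and radians):
At the end, for the whole second after the job is handed in: Swung end in the notch (within 8 mm sideways, 6 mm in height, 25 mm along the tube of fully home), other end in the fork (within 25 mm of its seat, 8 mm in height), U hanging down (tube's z within 0.45 rad of vertical), tube still (below 20 mm/s, 0.2 rad/s) (y of tube_swing_end in the frame of notch_seat between -0.008 and 0.008 m and z of tube_swing_end in the frame of notch_seat between -0.006 and 0.006 m and x of tube_swing_end in the frame of notch_seat between -0.025 and 0.025 m and distance between tube_fork_end and fork_seat below 0.025 m and z of tube_fork_end in the frame of fork_seat between -0.008 and 0.008 m and angle between tube's own z axis and vertical below 0.45 rad and linear speed of tube below 0.02 m/s and angular speed of tube below 0.2 rad/s); the robot touches nothing.
It fails at once if the brown bottle is moved by more than 30 mm or tipped (distance of bottle from where it was at the start of the episode above 0.03 m or angle between bottle's own z axis and vertical above 0.4 rad).
It also fails if it takes over 40 s, if anything falls off the work surface, if the arm or the gripper's body presses on something with over 40 N, if the wrist force passes 120 N, or if a joint passes its speed limit or range.

## Working session

There is one attempt and no reset: what is moved stays moved. The work goes in short steps, each a Python script; the robot and the scene stay as the last script left them, time stands still between calls to the robot, and variables do not carry over. Pictures are saved under pics/ and viewed, at most 10 in all, crops included, and the job is handed in when it is done.

```bash
mkdir -p pics; python3 - <<'E'
from station import ctrl
import cv2
for n in("scene","side"):
    cv2.imwrite(f"pics/{n}0.png",ctrl.capture(n)[:,:,::-1])
    m=ctrl.camera_model(n);print(n,m)
print(ctrl.get_obs()["ee_rot"])
E
```

```text
scene {'camera_matrix': array([[446.77365258,   0.        , 312.91975214],
       [  0.        , 446.77365258, 191.52784205],
       [  0.        ,   0.        ,   1.        ]]), 'R': array([[-0.65479837, -0.75579527, -0.00355093],
       [-0.48167518,  0.42092024, -0.76864502],
       [ 0.58243293, -0.50159711, -0.63966571]]), 't': array([0.4763535 , 0.29565269, 0.65795378])}
side {'camera_matrix': array([[487.26135786,   0.        , 314.14997013],
       [  0.        , 487.26135786, 200.08474431],
       [  0.        ,   0.        ,   1.        ]]), 'R': array([[ 0.99982912,  0.0074928 ,  0.01689912],
       [ 0.01828477, -0.53528524, -0.84447344],
       [ 0.00271838,  0.84463813, -0.53533077]]), 't': array([-0.56595534,  0.16115509,  0.98893743])}
[-1.79921166e+02 -9.29885982e-04  1.79802166e+01]
```

View pics/scene0.png

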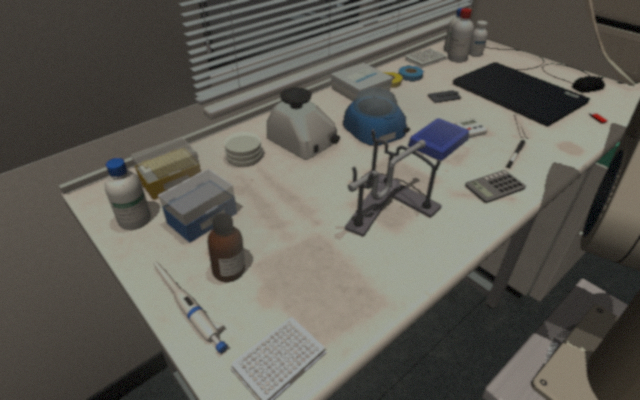

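View pics/side0.png

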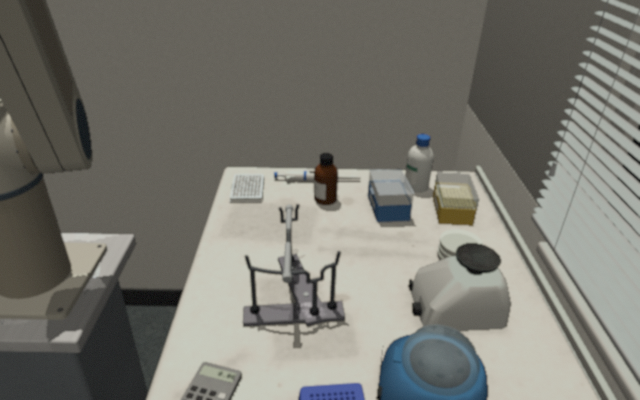

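The fork is at about (290,212) in the side view, the rail faces the camera there, and the tube crosses it near (288,270). I'll zoom in on both views.

```bash
python3 - <<'E'
import cv2,numpy as np
a=cv2.imread("pics/scene0.png")[120:245,330:450]; b=cv2.imread("pics/side0.png")[195:335,230:360]
a=cv2.resize(a,None,fx=5,fy=4.8,interpolation=cv2.INTER_CUBIC)
a=cv2.resize(cv2.imread("pics/scene0.png")[120:245,335:450],None,fx=4,fy=4,interpolation=3)
b=cv2.resize(b,None,fx=4,fy=4,interpolation=3)[:, :]
c=np.zeros((560,800,3),np.uint8); c[:500,:400]=a[:,:400]; c[:,400:]=b[:,60:460]
c=cv2.convertScaleAbs(c,alpha=1.7,beta=0)
cv2.imwrite("pics/zoom.png",c)
E
```

```text
(no output)
```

View pics/zoom.png

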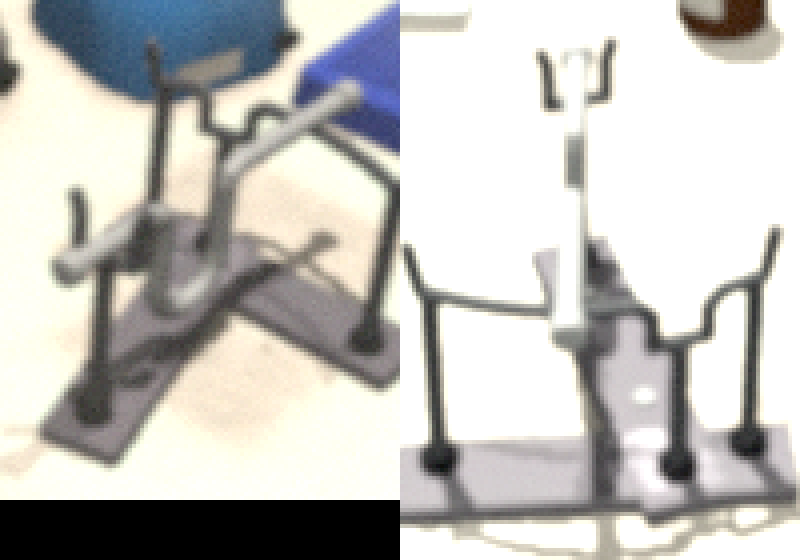

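The zoom shows the notch's bottom at side (315,281) and scene (393,153). The tube's tip is at side (288,279) and scene (422,144), its fork tip at scene (350,187), and the prong tops at side (281,209) and (298,205).

```bash
cat > h.py <<'E'
from station import ctrl
import numpy as np,cv2
def cast(n,uv,z,m=None):
    m=m or ctrl.camera_model(n); R,t=m["R"],m["t"]; c=-R.T@t
    d=R.T@np.linalg.inv(m["camera_matrix"])@[*uv,1]
    return c+d*(z-c[2])/d[2]
E
python3 - <<'E'
from h import *
S=lambda x,y:(230+(x-340)/4,195+y/4); C=lambda x,y:(335+x/4,120+y/4)
np.set_printoptions(precision=4,suppress=True)
for k,n,p,z in [("prongL","side",S(545,55),.147),("prongR","side",S(612,42),.147),("notch","side",S(680,345),.091),("notch","scene",C(232,133),.091),("tip","side",S(573,333),.125),("tip","scene",C(350,95),.125),("forktip","scene",C(62,268),.125),("forktip","side",S(578,60),.125),("prong","scene",C(75,193),.147),("tubefork","side",S(574,95),.125),("prongfar","scene",C(153,42),.141),("railend+","side",S(752,285),.115),("railend-","side",S(430,295),.115),("railend+?","scene",C(165,88),.115),("railend-?","scene",C(398,185),.115)]:
    print(k,n,cast(n,p,z))
E
```

```text
prongL side [0.4985 0.0544 0.147 ]
prongR side [0.531  0.0672 0.147 ]
notch side [ 0.5667 -0.092   0.091 ]
notch scene [ 0.5637 -0.0892  0.091 ]
tip side [ 0.5213 -0.1237  0.125 ]
tip scene [ 0.516  -0.1224  0.125 ]
forktip scene [0.513  0.0929 0.125 ]
forktip side [0.513  0.0836 0.125 ]
prong scene [0.5301 0.0689 0.147 ]
tubefork side [0.5126 0.0521 0.125 ]
prongfar scene [ 0.6034 -0.063   0.141 ]
railend+ side [ 0.5981 -0.0787  0.115 ]
railend- side [ 0.4568 -0.0894  0.115 ]
railend+? scene [ 0.5944 -0.066   0.115 ]
railend-? scene [ 0.4576 -0.0892  0.115 ]
```

```bash
cat >> h.py <<'E'
F=np.array([.5145,.061]); N=np.array([.565,-.0905]); HN=np.degrees(np.arctan2(*(N-F)[::-1]))
def pose(th,off,z,x=.125):
    """pusher pose: th = tube angle relative to notch (deg), off = distance of tool axis on -y side"""
    a=np.radians(HN+th); u=np.array([np.cos(a),np.sin(a)]); v=np.array([-u[1],u[0]])
    return [*(F+x*u-off*v),z],[180,0,HN+th+180]
def st(): o=ctrl.get_obs(); print(round(o["t"],2),o["tool_pos"].round(4) if hasattr(o["tool_pos"],"round") else o["tool_pos"],np.round(o["force"],1))
E
python3 - <<'E'
from h import *
print(HN); ctrl.gripper_to(0.0)
p,o=pose(-17.3,.042,.26); ctrl.move_pose(p,o); st()
p,o=pose(-17.3,.042,.109); ctrl.servo_line(p,.1); st()
cv2.imwrite("pics/side1.png",cv2.resize(ctrl.capture("side")[180:330,220:370,::-1],None,fx=4,fy=4))
E
```

```text
-71.56505117707799
3.59 [ 0.4751 -0.0654  0.26  ] [-0.3  0.  -0.2]
5.25 [ 0.4754 -0.0649  0.1095] [-0.  -0.4 -0.2]
```

View pics/side1.png

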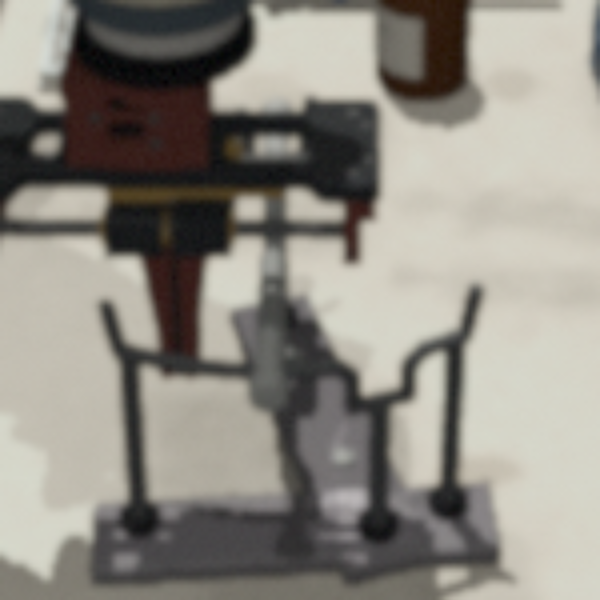

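The closed fingers are clear to the left of the tube, at (180,370) in the crop. Rail, notch and bottle are free. I'll push along the arc now.

```bash
python3 - <<'E'
from h import *
for th,off in [(-17.3,.02),(-14,.016),(-10,.016),(-7,.016),(-4,.016),(-2.5,.016)]:
    p,o=pose(th,off,.109); ctrl.servo_line(p,.03,o); st()
cv2.imwrite("pics/side2.png",cv2.resize(ctrl.capture("side")[180:330,220:370,::-1],None,fx=4,fy=4))
E
```

```text
6.18 [ 0.4967 -0.0643  0.1089] [-0.3 -0.4 -0.1]
6.71 [ 0.5085 -0.0649  0.109 ] [-0.2  0.4 -0. ]
7.15 [ 0.517 -0.065  0.109] [-0.4  0.2 -0.4]
7.52 [ 0.5236 -0.0647  0.109 ] [ 0.1 -0.2 -0.7]
7.88 [ 0.5301 -0.064   0.109 ] [ 0.1 -0.4  0.7]
8.14 [ 0.5334 -0.0636  0.109 ] [-0.6 -0.6  0.6]
```

View pics/side2.png

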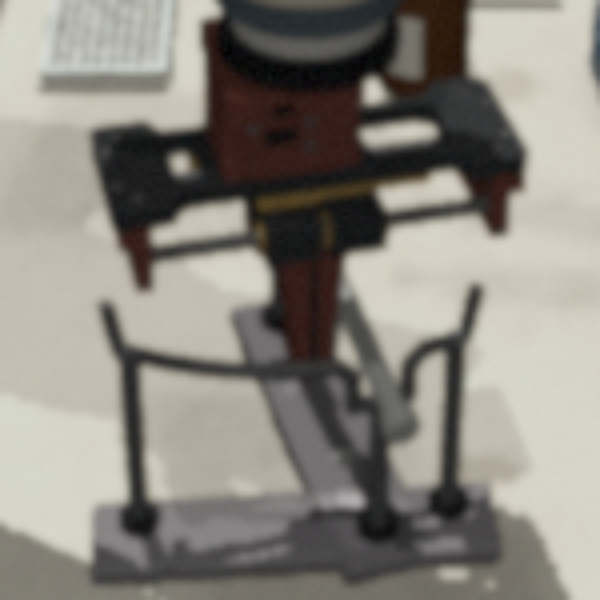

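The tube's end has dropped in: its tip is at (402,425), between the notch sides at 355 and 408. I'll back off, lift and verify.

```bash
python3 - <<'E'
from h import *
p,o=pose(-10,.035,.109); ctrl.servo_line(p,.06,o); st()
p[2]=.28; ctrl.servo_line(p,.15,o)
ctrl.servo_line([.42,-.3,.3],.2,o); st()
s=ctrl.capture("side");c=ctrl.capture("scene")
a=cv2.resize(s[195:335,270:365,::-1],(380,560),interpolation=3)
b=cv2.resize(c[120:245,345:445,::-1],(400,500),interpolation=3)
im=np.zeros((560,800,3),np.uint8); im[:,:380]=a; im[:500,400:]=b
cv2.imwrite("pics/end.png",cv2.convertScaleAbs(im,alpha=1.7))
E
```

```text
8.93 [ 0.4986 -0.0679  0.1092] [ 1.1 -0.3 -0.3]
11.61 [ 0.4201 -0.2993  0.2998] [ 0.3 -0.9  0.5]
```

View pics/end.png

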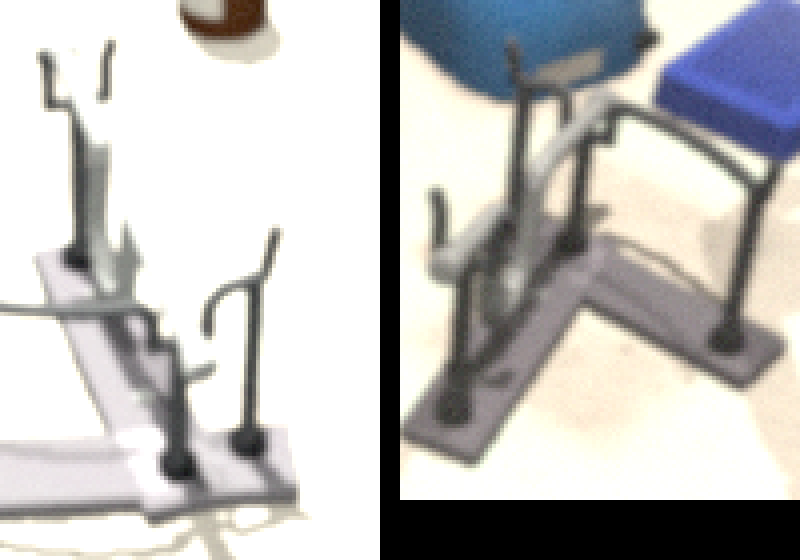

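The bare stand is visible again, with the tube lying through the notch. I'll check the depth numerically from the predicted tip and contour, using an unsaturated zoom.

```bash
python3 - <<'E'
from h import *
u=(N-F)/np.linalg.norm(N-F)
def proj(n,X):
    m=ctrl.camera_model(n);q=m["camera_matrix"]@(m["R"]@X+m["t"]);return q[:2]/q[2]
ims=[]
for n,(x0,y0,x1,y1) in [("side",(290,250,350,310)),("scene",(375,120,435,180))]:
    im=cv2.resize(ctrl.capture(n)[y0:y1,x0:x1,::-1],(400,400),interpolation=3).copy(); s=400/60
    t=np.radians(8.5)
    for d,col in [(0,(0,0,255)),(.024,(255,0,0))]:   # red: home, blue: not dropped
        for k in (0,.031):
            zz=.101-k*np.sin(t) if d==0 else .125
            q=(proj(n,np.array([*(N+k*u),zz]))-[x0,y0]+.5)*s
            cv2.circle(im,(int(q[0]),int(q[1])),4,col,-1)
    ims.append(im)
cv2.imwrite("pics/chk.png",np.hstack(ims))
E
```

```text
(no output)
```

View pics/chk.png

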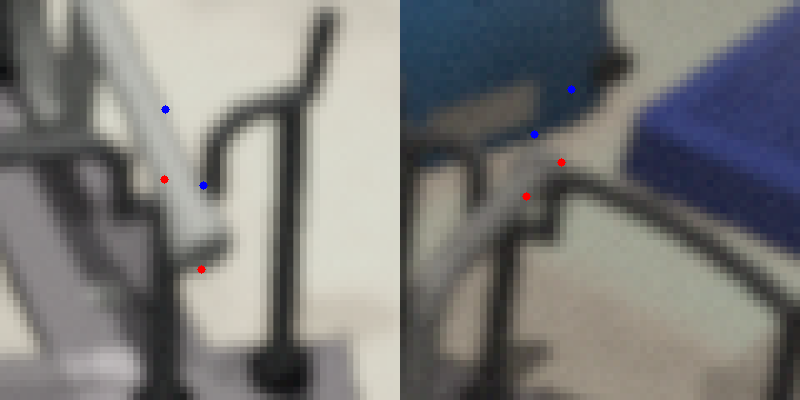

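```bash
python3 - <<'E'
from h import *
from scipy.spatial.transform import Rotation as Ro
o=ctrl.get_obs(); m=ctrl.camera_model("wrist")
Rt=Ro.from_euler("xyz",o["ee_rot"],degrees=True)
cw=-m["R"].T@m["t"]; ct=Rt.inv().apply(cw-o["tool_pos"]); Rc=Rt.inv()*Ro.from_matrix(m["R"].T)
print("cam in tool",ct.round(3),"axes",Rc.as_matrix().round(2).tolist())
T=np.array([*N,.105]); u=(N-F)/np.linalg.norm(N-F)
best=[]
for el in (35,45,55,70):
  for az in (0,20,-20,40,-40):
    a=np.arctan2(u[1],u[0])+np.radians(az)
    v=np.array([np.cos(a)*np.cos(np.radians(el)),np.sin(a)*np.cos(np.radians(el)),np.sin(np.radians(el))]) # target->camera
    for r in (.2,.25):
     for roll in range(0,360,30):
      z=-v; x=np.cross(z,[0,0,1]);x/=np.linalg.norm(x); y=np.cross(z,x)
      Rw=Ro.from_matrix(np.c_[x,y,z])*Ro.from_euler("z",roll,degrees=True)
      RT=Rw*Rc.inv(); pos=T+r*v-RT.apply(ct)
      tipz=(pos+RT.apply([0,0,.019]))[2]; body=(pos+RT.apply([0,.09,-.06]))[2],(pos+RT.apply([0,-.09,-.06]))[2]
      if min(tipz,*body)<.17: continue
      e=RT.as_euler("xyz",degrees=True); q=ctrl.inverse_kinematics(list(pos),list(e))
      if q is not None: best.append((el,az,r,roll,pos.round(3).tolist(),e.round(1).tolist(),np.abs(np.array(q)-o["qpos"]).max().round()))
print(len(best)); best.sort(key=lambda b:(b[0],b[-1])); [print(b) for b in best[:6]]
best.sort(key=lambda b:b[-1]); [print(b) for b in best[:3]]
E
```

```text
cam in tool [ 0.087  0.001 -0.143] axes [[0.0, -0.95, -0.3], [1.0, 0.0, 0.0], [-0.0, -0.3, 0.95]]
48
(35, 40, 0.25, 180, [0.607, -0.115, 0.187], [180.0, 37.3, -31.6], np.float64(149.0))
(35, 20, 0.25, 180, [0.596, -0.128, 0.187], [180.0, 37.3, -51.6], np.float64(161.0))
(35, 0, 0.25, 180, [0.582, -0.136, 0.187], [180.0, 37.3, -71.6], np.float64(171.0))
(35, -20, 0.25, 180, [0.565, -0.139, 0.187], [180.0, 37.3, -91.6], np.float64(181.0))
(35, -40, 0.25, 180, [0.548, -0.136, 0.187], [180.0, 37.3, -111.6], np.float64(189.0))
(45, 40, 0.25, 150, [0.587, -0.126, 0.191], [-157.6, 21.7, -0.8], np.float64(116.0))
(70, 40, 0.25, 90, [0.569, -0.139, 0.187], [-159.1, -16.6, 52.2], np.float64(46.0))
(70, 20, 0.25, 90, [0.552, -0.137, 0.187], [-159.1, -16.6, 32.2], np.float64(59.0))
(70, 0, 0.25, 90, [0.537, -0.13, 0.187], [-159.1, -16.6, 12.2], np.float64(71.0))
```

```bash
python3 - <<'E'
from h import *
p=np.array([.582,-.136,.187]); v=np.array([np.cos(np.radians(HN))*.82,np.sin(np.radians(HN))*.82,.57])
p=p+.07*v; e=[180,37.3,HN]
ctrl.move_pose([.5,-.28,.35],[180,0,HN]); ctrl.move_pose(list(p),e); st()
m=ctrl.camera_model("wrist"); im=ctrl.capture("wrist")[:,:,::-1].copy(); cv2.imwrite("pics/w_raw.png",im); np.save("w.npy",m,allow_pickle=True)
u=(N-F)/np.linalg.norm(N-F)
def proj(X): q=m["camera_matrix"]@(m["R"]@X+m["t"]);return q[:2]/q[2]
q=proj(np.array([*N,.101])); print("home notch",q,"tip",proj(np.array([*(N+.031*u),.0963])),"undropped",proj(np.array([*N,.125])))
im=cv2.rotate(im,cv2.ROTATE_180); q=np.array([639,399])-q
x,y=np.clip((q-[130,100]).astype(int),0,[380,200]); print("crop origin in rot",x,y)
cv2.imwrite("pics/w.png",cv2.resize(im[y:y+200,x:x+260],None,fx=3,fy=3,interpolation=3))
E
```

```text
15.17 [ 0.6001 -0.1909  0.2273] [-0.4  0.5  0.5]
home notch [324.01700629 193.72796204] tip [324.24672687 172.6678778 ] undropped [324.13108849 211.58035746]
crop origin in rot 184 105
```

View pics/w.png

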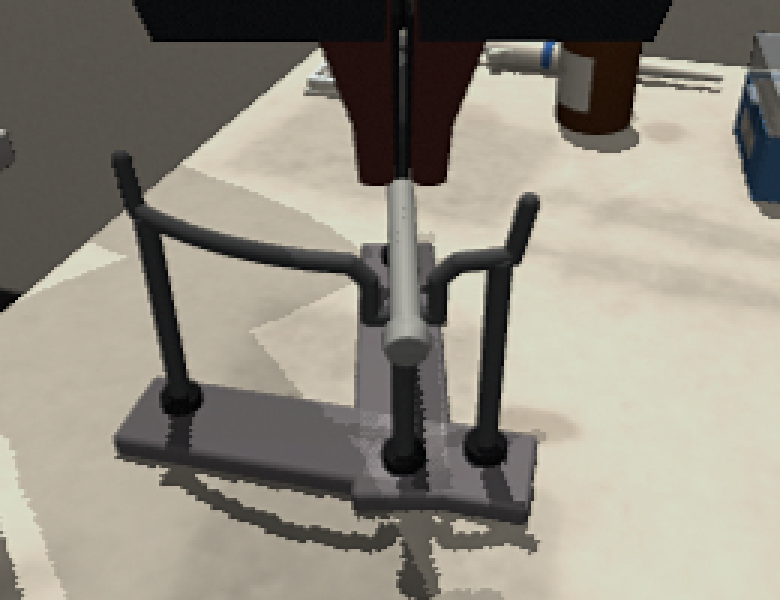

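The tube lies centred in the notch: sides at 385 and 428, tube at about 403, tip face at (406,350). The tip reads either about 7 mm short along the axis or 6 mm high. The scene view crosses the tube, so it can separate the two.

```bash
python3 - <<'E'
import cv2
im=cv2.imread("pics/chk.png"); 
for x,h in ((500,221),(515,207)):
    print(x,"home axis row",h,"undropped",h-62); print([(y,*[int(k) for k in im[y,x]]) for y in range(136,260,6)])
z=im[100:300,420:640]; cv2.imwrite("pics/chk2.png",cv2.convertScaleAbs(cv2.resize(z,(770,600),fx=3.5,fy=3),alpha=1.6))
E
```

```text
500 home axis row 221 undropped 159
[(136, 66, 58, 49), (142, 71, 66, 58), (148, 86, 91, 93), (154, 112, 122, 130), (160, 120, 130, 140), (166, 119, 130, 139), (172, 117, 129, 138), (178, 115, 125, 131), (184, 115, 123, 128), (190, 112, 119, 120), (196, 114, 119, 121), (202, 109, 114, 117), (208, 100, 105, 106), (214, 92, 95, 97), (220, 77, 81, 80), (226, 72, 75, 75), (232, 61, 65, 66), (238, 52, 51, 50), (244, 39, 42, 42), (250, 36, 36, 40), (256, 40, 41, 44)]
515 home axis row 207 undropped 145
[(136, 62, 53, 45), (142, 81, 82, 81), (148, 104, 113, 116), (154, 106, 117, 122), (160, 104, 111, 115), (166, 104, 110, 114), (172, 104, 109, 112), (178, 107, 113, 115), (184, 112, 117, 118), (190, 110, 114, 114), (196, 104, 108, 110), (202, 94, 99, 100), (208, 85, 87, 89), (214, 71, 73, 74), (220, 52, 55, 55), (226, 47, 50, 51), (232, 38, 40, 42), (238, 41, 43, 42), (244, 50, 53, 57), (250, 62, 67, 71), (256, 70, 75, 78)]
```

View pics/chk2.png

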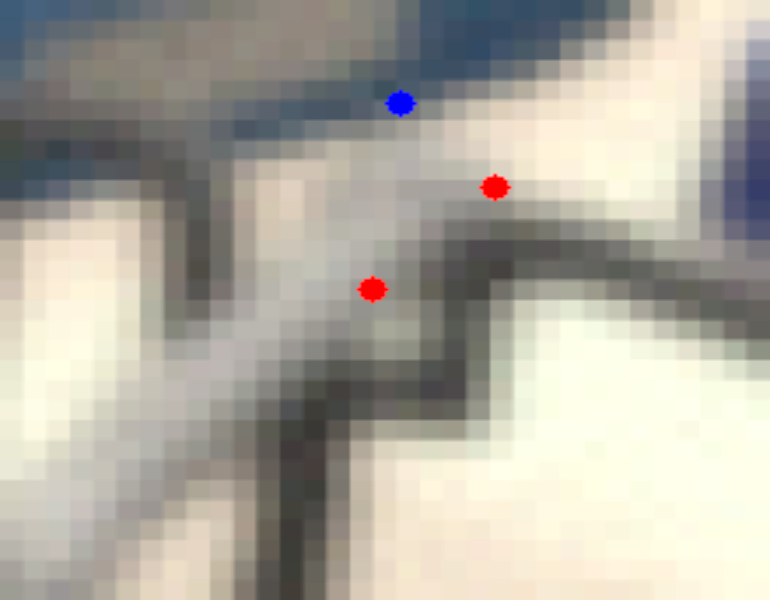

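The tube's lower edge meets the notch's bottom bar near (330,350) with no gap, so it is fully down and slid about 7 mm towards the fork, within tolerance. I'll move clear and hand in.

```bash
python3 - <<'E'
from h import *
ctrl.servo_line([.6,-.25,.32],.15); ctrl.pause(.3); st(); print(ctrl.close_job())
E
```

```text
16.4 [ 0.5999 -0.2496  0.3194] [-0.7  0.3 -0.2]
the job is handed in; nothing more can be done
None
```

I swung the tube's end along the rail into the notch and handed the job in at about 16.4 s; the pictures show it down on the notch's bar with the arm clear and the bottle untouched, but no verdict came back.

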